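# Empty a cup of worn bearing balls through the scrap bin's spring flap

### The job

Take the parts cup by its handle, press the scrap bin's spring flap open with the cup's rim and tip all three worn bearing balls through into the bin. Then let the flap spring shut and stand the empty cup upright on the bench, released. Keep the gripper and arm off the bin, and leave the other things on the bench where they are.

Things in the scene. Friction and masses are not known exactly. Their poses are not given: they have to be found in the camera images.
- cup: Open flared steel parts cup with a round side handle, 0.18 kg, upright on the bench. Origin: centre of its underside; z along its axis to the mouth. A plain cone outside: radius 26 mm at the base, 46 mm at the rim, 40 mm tall, wall 3 mm, floor 4 mm. Balls begin to roll out when it is tipped beyond about 63 degrees and are surely out by 90. Its handle points to cup -x.
- cup_grip (a point): Where to grip: on the axis of the cup's handle, a black round bar, 18 mm diameter, level along cup x, from 70 to 185 mm from the cup's axis on its -x side; this point is at 130 mm, 50 mm above the cup's underside. A neck 10 mm thick joins bar and cup. Being round, the bar may be pinched at any tilt about its own axis. Axes: the cup's.
- ball0_center (a point): Centre of a worn steel bearing ball, 14 mm diameter, 11 g; starts loose in the cup.
- ball1_center (a point): Centre of the second such ball.
- ball2_center (a point): Centre of the third such ball.
- scrap_bin: Grey steel scrap bin with a flap in its lid, fixed. Origin: on its underside, z up. It spans x -70 to 70 mm, y -115 to 100 mm. The lid is 126 mm high at the +y side and rises 10 degrees towards -y, to 163 mm. The bin is hollow below all of the lid. Handle and gripper have room beside it, beyond x -70 or 70 mm: tip the cup with its handle parallel to the hinge line, along bin x.
- flap_hinge (a point): Middle of the flap's hinge line, which runs along bin x, on the lid (bin x 0, y 75, z 130 mm). Axes: the bin's.
- flap (a joint): Flap angle, rad: 0 closed (flush with the lid), up to 1.0 as its free edge goes down into the bin. It opens only inwards. A spring holds it shut with about 0.1 Nm, rising 0.12 Nm per rad: 2 to 4 N at mid-flap opens it, the balls' weight does not. The lower rim 28 mm below the lid's plane, 45 to 65 mm from the hinge, opens it enough; the cup tipped 58 degrees presses rim first.
- cup_rim (a point): Centre of the cup's mouth, 40 mm above the underside on its axis; the rim's circle, radius 46 mm, is about it. Axes: the cup's.
- flap_edge (a point): Middle of the flap's free edge when closed (bin x 0, y -39, z 150 mm; fixed to the bin, it does not move with the flap). Axes: the bin's. The bare steel flap, 114 mm wide, 4 mm thick, lies flush in an opening 118 mm wide and reaches 116 mm up the slope from hinge to here. Balls poured on the opened flap with the cup's mouth towards bin -y roll down it and drop in.
- hub_nut: Bystander: dark square steel nut, 36 mm wide, 16 mm tall. Origin under its centre.
- jar: Bystander: closed glass jar, 70 mm diameter, 90 mm tall. Origin under its centre.
- wrench: Bystander: flat wrench, 200 mm long, lying on the bench.
- meter: Bystander: yellow multimeter, 150 x 75 x 35 mm, lying on the bench. Origin under its centre.
Not all that is in view belongs to the job. Of the things shaped like the cup, the steel one is meant.

How it is judged:
By the outcome, as a careful person would: the job done as asked, in the order asked, and still so for the second after the job is handed in, with the robot touching nothing.
It also fails if it takes over 72 s, if anything falls off the work surface, if the arm or the gripper's body presses on something with over 40 N, if the wrist force passes 120 N, or if a joint passes its speed limit or range.

### The arm

A 6-joint arm with a two-finger parallel gripper is mounted at the origin on the work surface. World frame = base frame: x ahead of the robot, y to its left, z up, the work surface at z = 0. Lengths are in m, angles in rad, forces in N, time in s.
With the tool pointing down it reaches from about 0.3 to 0.85 m from the base axis. Payload 4.2 kg.
Tool frame: the origin (TCP) lies at the very end of the fingers, on their centre line; the grasp point (between the pads) lies 19 mm behind it; z points along the fingers, y is the line along which they close (so a half turn about z gives the same grasp; the last joint's range is limited). The gripper opens to 91 mm and grips with 3 to 60 N. Pads are 32 mm wide; open, the fingers measure 118 mm over their backs; the gripper's body (76 mm by 178 mm) begins 60 mm behind the grasp point.
Start: joints at [1.094, 0.32, 1.565, -0, 1.257, -0.02], TCP at [0.254, 0.516, 0.214] pointing down, gripper open.
Joint ranges: [-3.11, 3.11], [-0.84, 2.01], [0.21, 2.61], [-1.34, 4.49], [0.05, 2.63], [-2.56, 2.56]. Speed limits (rad/s): [2.57, 2.57, 3.14, 3.14, 3.14, 3.14].

### API

Orientations are given as a unit quaternion [x, y, z, w].
In Python, from plant import manip, optics gives the robot as it stands.
- The arm moves only by the shell command python3 -m jog 'ROWS'. ROWS is JSON, a list of rows, each a list of 7 numbers: the opening, from 0 (shut) to 1 (fully open), then the shift along the tool's x, y, z in mm, then the turn, a rotation vector about the tool's x, y, z in degrees. A call has 1 to 12 rows; each row is the pose to reach, as a shift and turn from the pose commanded when the call began, along the tool's axes at that moment; what a row does not reach only later rows make up. A row lasts 1/10 s, in which the tool goes at most 50 mm and 8.59 degrees, less where a joint would pass 70% of its speed; a pose out of reach is approached as far as the arm can. A call with a gripper value outside its range is refused whole. The fingers move at their own pace and stop on an object; the grip force is fixed at half the most. Time passes only in rows, so rows that repeat a pose let the fingers close. It gives the time, the measured TCP pose, the force, the opening and the grip force at its end, in the units of the state.
- manip.observe(): the state, without advancing time (a new reading comes with each control period).
- optics.grab_frame(name): name is "side" or "top" or "wrist"; returns the picture (384x512x3 uint8, red, green, blue); there is no depth.
- optics.camera_info(name): a dict with "vertical_fov" (degrees; the focal length in pixels is half the picture's height over the tangent of half this angle, whatever the lens; pixels are square), "cx", "cy" (the principal point, pixels), "position" and "attitude" of the camera in the world. Camera axes: x right, y down, z forward; pixel columns grow to the right and rows downward; lengths in m; the calibration is good to about 2 mm. The wrist camera is an equidistant fisheye: a pixel r from the principal point sees the ray r / f radians off the axis. A picture is of the moment at which its call begins: read the wrist's pose just before it. camera_info takes no time and is no camera call; for the wrist camera it gives the pose at the moment of the call.
- manip.close_job(): hands the job in; it is judged then, once.
The state is a dict: "clock": time; "qpos": joint angles; "qvel": joint speeds; "effort": joint torques, N m; "tool_pos": TCP position; "tool_rot": TCP orientation; "wrist_force": force on the tool from outside, world axes, zero at the start; "wrist_torque": the same for the moment, N m; "gripper_width": opening from 0.0 (shut) to 1.0 (fully open); "gripper_force": force on a finger pad.
Only numpy, scipy, OpenCV 4.12 (cv2) and the standard library are available. Lean on these libraries where they do the work, as an engineer would, in place of code of your own. Each camera call takes 0.05 s, during which the arm holds its last target. There are 200 camera calls.

## Working session

There is one attempt and no reset: what is moved stays moved. The work goes in short steps, Python scripts to look and compute and a shell command to move; the robot and the scene stay as the last step left them, time stands still between calls to the robot, and variables do not carry over. Pictures are saved under pics/ and viewed, at most 12 in all, crops included, and the job is handed in when it is done.

```bash
mkdir -p pics; ls
python3 - <<'E'
from plant import manip, optics
import cv2, json
for n in ("side","top","wrist"):
    i=optics.camera_info(n); print(n,i)
    cv2.imwrite(f"pics/{n}0.png",cv2.cvtColor(optics.grab_frame(n),cv2.COLOR_RGB2BGR))
print(manip.observe())
E
```

```text
pics
side {'vertical_fov': 51.52963427907907, 'cx': 246.43276467418715, 'cy': 193.378542110611, 'position': array([ 0.46332895, -0.88616167,  0.65699617]), 'attitude': array([ 0.87642909, -0.05535939,  0.03785249, -0.47683811])}
top {'vertical_fov': 53.57095341891687, 'cx': 259.48298308248246, 'cy': 192.64090906990904, 'position': array([ 0.38139147, -0.03663575,  1.28122314]), 'attitude': array([ 0.71019062, -0.69958459,  0.06386245, -0.04617653])}
wrist {'vertical_fov': 65.70646984690485, 'cx': 256.19091864762476, 'cy': 187.08773724089212, 'position': array([0.19353927, 0.54580405, 0.38345924]), 'attitude': array([0.84219903, 0.52531743, 0.06282086, 0.10390344])}
{'clock': 0.15, 'qpos': array([ 1.09395914e+00,  3.20170028e-01,  1.56536024e+00,  1.54113708e-05,
        1.25743110e+00, -2.00125488e-02]), 'qvel': array([-7.42249147e-05, -2.45218220e-03, -2.21461821e-03,  1.89057850e-03,
        1.78215108e-03, -9.82705937e-04]), 'effort': array([ 4.90531238e-04, -4.12773013e+01, -2.32156742e+01,  7.26549164e-02,
        4.33501380e-02, -1.23822101e-04]), 'tool_pos': array([0.25346307, 0.51570622, 0.21331405]), 'tool_rot': array([ 2.26433631e-01,  9.74026356e-01, -6.61545499e-04, -1.75371700e-04]), 'wrist_force': array([ 0.77531243,  0.26790797, -0.93558495]), 'wrist_torque': array([-0.01598126,  0.00667288,  0.01614782]), 'gripper_force': 0.0, 'gripper_width': 1.0003751718296043}
```

View pics/top0.png

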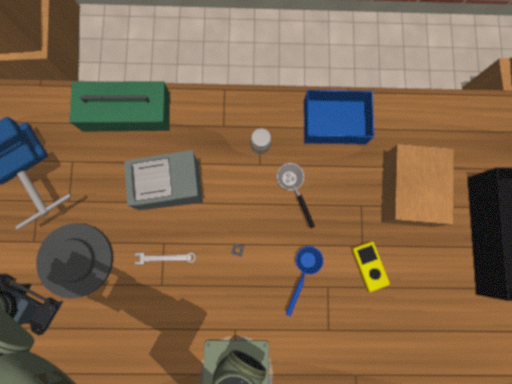

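View pics/side0.png

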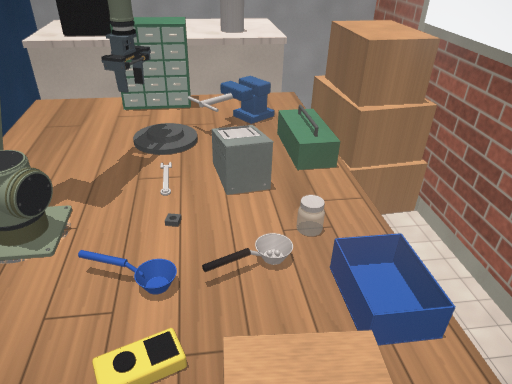

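The top view shows two cup-shaped things: the steel cup at (291,177) with its black handle running to (311,226), and the blue cup at (309,260). The description says steel, so I choose (291,177). The grey bin is at (163,180). I'll check both in one close crop.

```bash
cat > h.py <<'E'
import numpy as np, cv2
from scipy.spatial.transform import Rotation as R
from plant import manip, optics
def cam(n):
    i=optics.camera_info(n); f=192/np.tan(np.radians(i["vertical_fov"])/2)
    return f,i["cx"],i["cy"],np.array(i["position"]),R.from_quat(i["attitude"])
def ray(c,u,v):
    f,cx,cy,p,r=c; return r.apply([(u-cx)/f,(v-cy)/f,1.])
def onplane(c,u,v,z):
    d=ray(c,u,v); return c[3]+d*(z-c[3][2])/d[2]
def proj(c,X):
    f,cx,cy,p,r=c; q=r.inv().apply(np.atleast_2d(X)-p); return np.c_[cx+f*q[:,0]/q[:,2],cy+f*q[:,1]/q[:,2]]
def grab(n,path=None):
    im=cv2.cvtColor(optics.grab_frame(n),cv2.COLOR_RGB2BGR)
    if path: cv2.imwrite(path,im)
    return im
E
python3 - <<'E'
import cv2,numpy as np
t=cv2.imread("pics/top0.png"); s=cv2.imread("pics/side0.png")
z=lambda a,k:cv2.resize(a,None,fx=k,fy=k,interpolation=cv2.INTER_CUBIC)
a=z(t[140:220,115:215],4); b=z(t[155:235,260:340],4)   # 400x320, 320x320
c=z(s[115:195,200:300],4)[:270]; d=z(s[225:285,195:305],4)[:270,:320]
d=z(s[225:285,200:300],3.2)
o=np.zeros((600,800,3),np.uint8)
o[:320,:400]=a;o[:320,400:720]=b
c=z(s[120:195,205:280],3.7);o[322:322+min(278,c.shape[0]),:c.shape[1]]=c[:278]
o[322:322+d.shape[0],400:400+d.shape[1]]=d
cv2.imwrite("pics/crop1.png",o)
E
```

```text
(no output)
```

View pics/crop1.png

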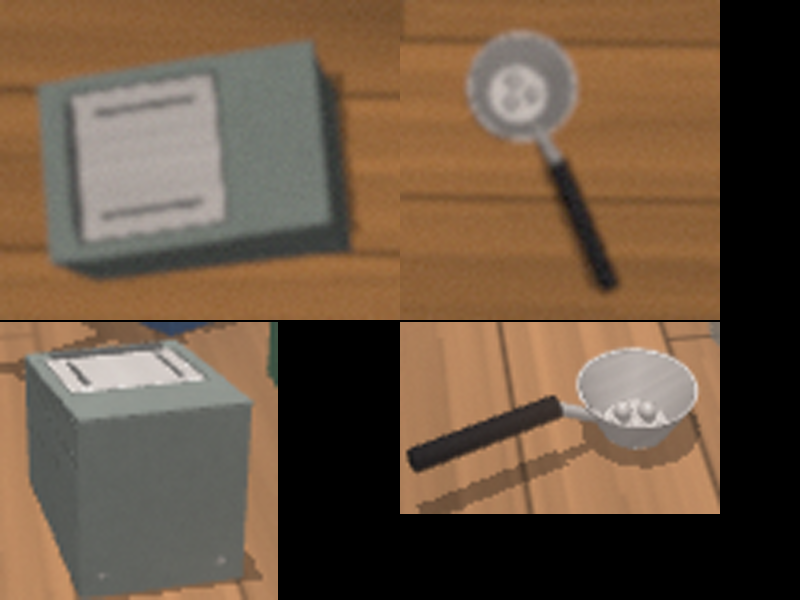

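The crop confirms the steel cup holding three balls with a black handle, and the bin with its flap: its wide margin, bin -y, faces image right. Next I'll fit the poses.

Run:
```python
from h import *
from scipy.optimize import least_squares
T,S=cam("top"),cam("side")
def px(x,y,k,ox,oy,X0=0,Y0=0): return ((x-X0+.5)/k-.5+ox,(y-Y0+.5)/k-.5+oy)
t1=lambda x,y:px(x,y,4,115,140); t2=lambda x,y:px(x,y,4,260,155,400)
s1=lambda x,y:px(x,y,3.7,205,120,0,322); s2=lambda x,y:px(x,y,3.2,200,225,400,322)
bt=[((70,100,126),t1(40,87)),((70,-115,163),t1(312,42)),((-70,-115,163),t1(331,223)),((-70,100,126),t1(53,265)),
    ((57,75,130),t1(70,98)),((57,-39,150),t1(212,76)),((-57,-39,150),t1(224,220)),((-57,75,130),t1(84,243))]
bs=[((-70,-115,163),s1(80,418)),((70,-115,163),s1(252,403)),((-70,100,126),s1(27,355)),((-70,-115,0),s1(82,595)),((70,-115,0),s1(242,579))]
ct=[((0,0,40),t2(522,87)),((-70,0,50),t2(559,165)),((-185,0,50),t2(609,286))]
cs=[((-70,0,50),s2(557,408)),((-185,0,50),s2(414,461)),((0,0,40),s2(638,389))]
def fit(a,b,x0):
    def res(p):
        r=R.from_euler("z",p[2]); o=[]
        for c,l in((T,a),(S,b)):
            if l: o.append((proj(c,r.apply(np.array([q[0] for q in l])/1e3)+[p[0],p[1],0])-np.array([q[1] for q in l])).ravel())
        return np.concatenate(o)
    s=least_squares(res,x0,loss="soft_l1"); print(s.x.round(4),np.degrees(s.x[2]).round(2)); print(s.fun.reshape(-1,2).round(1).tolist())
x0=onplane(T,165,180,.14); fit(bt,bs,[x0[0],x0[1],.15]); fit(bt,[],[x0[0],x0[1],.15])
c0=onplane(T,291,177,.04); fit(ct,cs,[c0[0],c0[1],.4]); fit(ct,[],[c0[0],c0[1],.4])
for n,u,v,z in(("jar",261,140,.09),("blue",309,260,.04),("blueend",289,313,.05),("nut",238,250,.016),("meter",371,267,.035),("boxblue",340,117,.05),("box",423,184,.1),("tray edge",305,140,.07)): print(n,onplane(T,u,v,z).round(3))
```

```text
[0.5994 0.2451 0.1412] 8.09
[[-0.2, -0.3], [-0.4, -0.4], [-0.4, -0.1], [-0.1, -0.1], [0.3, -0.2], [0.6, -0.7], [1.1, 0.1], [-0.2, -0.0], [-0.7, 0.3], [0.0, -0.9], [-1.2, -0.5], [-0.5, 1.2], [0.1, -0.7]]
[0.5987 0.2452 0.1407] 8.06
[[-0.3, -0.1], [-0.5, -0.2], [-0.4, 0.1], [-0.1, 0.1], [0.3, -0.0], [0.6, -0.5], [1.1, 0.4], [-0.3, 0.2]]
[ 0.6346 -0.1703  0.3962] 22.7
[[0.7, -0.4], [-0.0, -1.0], [1.2, 1.3], [0.2, -0.8], [-0.6, -0.1], [0.0, -1.2]]
[ 0.634  -0.1683  0.3939] 22.57
[[0.1, -0.2], [-0.7, -0.9], [0.5, 1.5]]
jar [ 0.742 -0.068  0.09 ]
blue [ 0.359 -0.229  0.04 ]
blueend [ 0.195 -0.164  0.05 ]
nut [0.388 0.001 0.016]
meter [ 0.339 -0.432  0.035]
boxblue [ 0.84  -0.337  0.05 ]
box [ 0.604 -0.587  0.1  ]
tray edge [ 0.751 -0.214  0.07 ]
```

```bash
python3 -m jog '[[1,-461,-486,-90,0,0,131],[1,-461,-486,-90,0,0,131],[1,-461,-486,-90,0,0,131],[1,-461,-486,-90,0,0,131],[1,-461,-486,-90,0,0,131],[1,-461,-486,-90,0,0,131],[1,-461,-486,-90,0,0,131],[1,-461,-486,-90,0,0,131],[1,-461,-486,-90,0,0,131],[1,-461,-486,-90,0,0,131],[1,-461,-486,-90,0,0,131],[1,-461,-486,-90,0,0,131]]'
python3 - <<'E'
from h import *
s=manip.observe();print(s["qpos"].round(4).tolist(),s["tool_pos"].round(4),s["tool_rot"].round(4).tolist())
r=R.from_quat(s["tool_rot"]).as_matrix();print(r.round(3),"tool x deg",np.degrees(np.arctan2(r[1,0],r[0,0])))
E
```

```text
clock: 1.35
tool_pos: [0.4306, -0.0537, 0.2941]
tool_rot: [0.905, 0.425, 0.0, -0.0]
wrist_force: [0.6, 0.5, 0.4]
gripper_width: 0.996
gripper_force: 0.0
[-0.1509, 0.0481, 1.7081, 0.0004, 1.3851, 0.5416] [ 0.4306 -0.0537  0.2941] [0.9051, 0.4252, 0.0002, -0.0001]
[[ 0.638  0.77   0.   ]
 [ 0.77  -0.638  0.   ]
 [ 0.     0.    -1.   ]] tool x deg 50.32059409613793
```

```bash
cat >> h.py <<'E'
PHI=np.radians(40); GRIP=.132
CUP=np.array([.6345,-.169,0]); CY=np.radians(22.6); BIN=np.array([.599,.2451,0]); BY=np.radians(8.1)
def Rcup(yaw,th): return R.from_euler("z",yaw)*R.from_euler("x",th)
TIC=R.from_euler("x",-PHI)*R.from_matrix(np.diag([1.,-1,-1]))   # tool in cup
def tool(U,Rc,back=0):      # cup underside U, cup rot -> TCP pos, rot
    Rt=Rc*TIC; return U+Rc.apply([-GRIP,0,.05])+Rt.apply([0,0,.019-back]),Rt
def cupbin(th,dist,depth,dx=0,back=0):  # lower rim point dist from hinge, depth below lid
    y,z=75-dist*.9848-depth*.1736, 130+dist*.1736-depth*.9848
    P=np.array([dx,y,z])/1e3; Rx=R.from_euler("x",th,degrees=True)
    U=P-Rx.apply([0,-.046,.040]); Rb=R.from_euler("z",BY)
    return BIN+Rb.apply(U),Rb*Rx
def delta(p,Rt,p0=None,R0=None):
    if p0 is None:
        s=manip.observe(); p0,R0=s["tool_pos"],R.from_quat(s["tool_rot"])
    return (R0.inv().apply(p-p0)*1e3).round(1).tolist()+np.degrees((R0.inv()*Rt).as_rotvec()).round(1).tolist()
E
python3 - <<'E'
from h import *
for b in(.09,0):
  p,r=tool(CUP,Rcup(CY,0),b);print(p.round(4),delta(p,r))
E
```

```text
[ 0.4951 -0.1776  0.1044] [-54.2, 128.8, 189.7, -39.2, -9.7, 26.6]
[ 0.5173 -0.231   0.0354] [-81.2, 180.0, 258.6, -39.2, -9.7, 26.6]
```

```bash
python3 -m jog '[[0.5,-54,129,190,-39.2,-9.7,26.6],[0.5,-54,129,190,-39.2,-9.7,26.6],[0.5,-54,129,190,-39.2,-9.7,26.6],[0.5,-54,129,190,-39.2,-9.7,26.6],[0.5,-54,129,190,-39.2,-9.7,26.6],[0.5,-54,129,190,-39.2,-9.7,26.6],[0.5,-54,129,190,-39.2,-9.7,26.6],[0.5,-54,129,190,-39.2,-9.7,26.6],[0.5,-54,129,190,-39.2,-9.7,26.6],[0.5,-54,129,190,-39.2,-9.7,26.6]]'
cat >> h.py <<'E'
def fk(q,L):
    h,a,b,e,t=L; y=lambda v:R.from_euler("y",v); z=lambda v:R.from_euler("z",v)
    A=z(q[0])*y(q[1]); B=A*y(q[2]); C=B*z(q[3])*y(q[4])
    return A.apply([0,0,a])+[0,0,h]+B.apply([e,0,b])+C.apply([0,0,t]), C*z(q[5]+np.pi/2)
E
python3 - <<'E'
from h import *
from scipy.optimize import least_squares
s=manip.observe()
D=[([1.09395914,.320170028,1.56536024,1.5e-5,1.25743110,-.02001],[.25346,.51571,.21331]),([-0.1509,0.0481,1.7081,0.0004,1.3851,0.5416],[.4306,-.0537,.2941]),(s["qpos"],s["tool_pos"])]
f=least_squares(lambda L:np.concatenate([fk(q,L)[0]-p for q,p in D]+[(L-[.3,.45,.45,0,.25])*1e-3]),[.3,.45,.45,0,.25])
L=f.x;print(L.round(4),f.fun[:9].round(4)); Rt=R.from_quat(s["tool_rot"])
print("rot err",np.degrees((fk(s["qpos"],L)[1].inv()*Rt).magnitude()),s["qpos"].round(3))
np.save("L.npy",L)
p,r=tool(CUP,Rcup(CY,0),.09);print("to pre",delta(p,r))
p,r=tool(CUP,Rcup(CY,0),0);print("to grasp",delta(p,r))
lo=[-3.11,-.84,.21,-1.34,.05,-2.56];hi=[3.11,2.01,2.61,4.49,2.63,2.56]
q=s["qpos"]
def ik(p,r,q): 
    g=least_squares(lambda q:np.r_[(fk(q,L)[0]-p)*5,(fk(q,L)[1].inv()*r).as_rotvec()],np.clip(q,np.array(lo)+.01,np.array(hi)-.01),bounds=(lo,hi)); return g.x,g.cost
Rb=R.from_euler("z",BY)
for nm,(p,r) in [("grasp",tool(CUP,Rcup(CY,0)))]+[(t,tool(*cupbin(*t))) for t in [(0,65,-90),(40,65,-60),(58,65,0),(75,65,22),(90,62,28),(100,60,28),(110,60,28)]]:
    q,c=ik(p,r,q); A=R.from_euler("z",q[0])*R.from_euler("y",q[1]); B=A*R.from_euler("y",q[2])
    w=A.apply([0,0,L[1]])+[0,0,L[0]]+B.apply([L[3],0,L[2]]); print(nm,q.round(2),round(c,6),"tcp",p.round(3),"wrist in bin",Rb.inv().apply(w-BIN).round(3))
E
```

```text
clock: 2.35
tool_pos: [0.4962, -0.175, 0.1037]
tool_rot: [0.921, 0.187, 0.067, 0.335]
wrist_force: [0.6, 0.3, -0.2]
gripper_width: 0.501
gripper_force: 0.0
[0.1128 0.601  0.4144 0.023  0.3187] [ 0.0107 -0.0043  0.0011 -0.0034 -0.0111  0.0013 -0.0011 -0.0014 -0.0023]
rot err 2.466932941961773e-14 [ 0.029  0.302  2.177 -1.121  0.727  2.098]
to pre [-2.1, 1.9, 0.8, -0.1, -0.2, 0.3]
to grasp [-2.4, 2.0, 90.8, -0.1, -0.2, 0.3]
grasp [-0.1   0.45  2.18 -1.34  0.62  2.26] 0.000155 tcp [ 0.517 -0.231  0.035] wrist in bin [-0.194 -0.263  0.283]
(0, 65, -90) [ 0.85  0.48  1.48 -0.51  1.67  2.35] 0.0 tcp [0.46  0.286 0.225] wrist in bin [-0.132  0.265  0.469]
(40, 65, -60) [ 0.54  0.26  1.64 -0.    1.24  1.97] 0.0 tcp [0.461 0.276 0.219] wrist in bin [-0.132  0.05   0.537]
(58, 65, 0) [0.33 0.26 1.82 0.36 1.03 1.57] 0.0 tcp [0.464 0.259 0.168] wrist in bin [-0.132 -0.066  0.471]
(75, 65, 22) [0.13 0.31 1.92 0.72 1.05 1.14] 0.0 tcp [0.465 0.247 0.151] wrist in bin [-0.132 -0.162  0.412]
(90, 62, 28) [-0.    0.4   1.98  0.97  1.17  0.84] 0.0 tcp [0.466 0.24  0.147] wrist in bin [-0.132 -0.231  0.352]
(100, 60, 28) [-0.07  0.47  2.01  1.08  1.28  0.67] 0.0 tcp [0.467 0.236 0.147] wrist in bin [-0.132 -0.266  0.306]
(110, 60, 28) [-0.13  0.56  2.04  1.16  1.41  0.53] 0.0 tcp [0.468 0.23  0.146] wrist in bin [-0.132 -0.296  0.255]
```

```bash
sed -i 's/PHI=np.radians(40)/PHI=np.radians(25)/' h.py; sed -i 's/h,a,b,e,t=L;/h,a,b,e,t,o=L;/; s/B.apply(\[e,0,b\])/B.apply([e,o,b])/' h.py
cat >> h.py <<'E'
from scipy.optimize import least_squares
lo=np.array([-3.11,-.84,.21,-1.34,.05,-2.56]);hi=np.array([3.11,2.01,2.61,4.49,2.63,2.56])
def ik(p,r,q,L):
    g=least_squares(lambda q:np.r_[(fk(q,L)[0]-p)*5,(fk(q,L)[1].inv()*r).as_rotvec()],np.clip(q,lo+.01,hi-.01),bounds=(lo,hi)); return g.x,g.cost
E
python3 - <<'E'
from h import *
s=manip.observe()
D=[([1.09395914,.320170028,1.56536024,1.5e-5,1.25743110,-.02001],[.25346,.51571,.21331]),([-0.1509,0.0481,1.7081,0.0004,1.3851,0.5416],[.4306,-.0537,.2941]),(s["qpos"],s["tool_pos"])]
n=[.3,.45,.45,0,.3,0]
f=least_squares(lambda L:np.concatenate([fk(q,L)[0]-p for q,p in D]+[(L-n)*1e-3]),n)
L=f.x;print(L.round(4),f.fun[:9].round(4)); np.save("L.npy",L); q=s["qpos"]
p,r=tool(CUP,Rcup(CY,0),.09);print("to pre",delta(p,r))
Rb=R.from_euler("z",BY)
for nm,(p,r) in [("grasp",tool(CUP,Rcup(CY,0)))]+[(t,tool(*cupbin(*t))) for t in [(0,65,-90),(40,65,-60),(58,65,0),(75,65,22),(90,62,28),(100,60,28),(110,60,28)]]:
    q,c=ik(p,r,q,L); A=R.from_euler("z",q[0])*R.from_euler("y",q[1]); B=A*R.from_euler("y",q[2])
    w=A.apply([0,0,L[1]])+[0,0,L[0]]+B.apply([L[3],0,L[2]]); print(nm,q.round(2),round(c,6),"tcp",p.round(3),"wrist in bin",Rb.inv().apply(w-BIN).round(3))
E
```

```text
[0.1404 0.5918 0.417  0.0252 0.3357 0.0115] [-0.  0. -0. -0.  0.  0. -0. -0. -0.]
to pre [-2.2, 20.3, 3.2, 14.9, -0.1, 0.4]
grasp [-0.23  0.41  2.07 -0.76  0.52  1.59] 0.0 tcp [ 0.516 -0.227  0.033] wrist in bin [-0.189 -0.329  0.337]
(0, 65, -90) [ 0.76  0.4   1.5  -0.35  1.51  2.26] 0.0 tcp [0.459 0.29  0.223] wrist in bin [-0.125  0.197  0.527]
(40, 65, -60) [0.37 0.22 1.72 0.28 1.16 1.69] 0.0 tcp [0.461 0.281 0.219] wrist in bin [-0.129 -0.043  0.543]
(58, 65, 0) [0.14 0.28 1.89 0.67 1.07 1.21] 0.0 tcp [0.463 0.263 0.17 ] wrist in bin [-0.132 -0.157  0.451]
(75, 65, 22) [-0.03  0.4   1.97  0.95  1.19  0.83] 0.0 tcp [0.465 0.25  0.154] wrist in bin [-0.134 -0.245  0.37 ]
(90, 62, 28) [-0.14  0.53  2.02  1.1   1.36  0.59] 0.0 tcp [0.466 0.243 0.151] wrist in bin [-0.135 -0.299  0.293]
(100, 60, 28) [-0.18  0.63  2.03  1.17  1.48  0.46] 0.0 tcp [0.467 0.238 0.151] wrist in bin [-0.136 -0.324  0.238]
(110, 60, 28) [-0.21  0.74  2.04  1.21  1.61  0.34] 0.0 tcp [0.468 0.231 0.151] wrist in bin [-0.136 -0.34   0.18 ]
```

```bash
python3 -m jog '[[0.5,-2,20,3,15,0,0.4],[0.5,-2,20,3,15,0,0.4],[0.5,-2,20,3,15,0,0.4],[0.5,-2,20,3,15,0,0.4],[0.5,-2,20,3,15,0,0.4]]'
python3 - <<'E'
from h import *
p,r=tool(CUP,Rcup(CY,0),0);print("to grasp",delta(p,r))
c=cam("wrist"); im=grab("wrist")
# predicted bar ends in fisheye
f,cx,cy,pp,rr=c
def fish(X):
    v=rr.inv().apply(X-pp); th=np.arccos(v[2]/np.linalg.norm(v)); ph=np.arctan2(v[1],v[0]); return int(round(cx+f*th*np.cos(ph))),int(round(cy+f*th*np.sin(ph)))
Rc=Rcup(CY,0)
im=cv2.resize(im,(768,576),interpolation=cv2.INTER_CUBIC)
for X in([-.07,0,.05],[-GRIP,0,.05],[-.185,0,.05],[0,0,.04],[.046,0,.04],[0,.046,.04],[0,-.046,.04],[-.046,0,.04]):
    u=fish(CUP+Rc.apply(X)); cv2.circle(im,(int(u[0]*1.5),int(u[1]*1.5)),3,(0,0,255),-1)
cv2.imwrite("pics/w1.png",im)
E
```

```text
clock: 2.85
tool_pos: [0.5008, -0.1927, 0.1151]
tool_rot: [0.957, 0.19, 0.044, 0.213]
wrist_force: [0.2, 0.3, -1.0]
gripper_width: 0.499
gripper_force: 0.0
to grasp [0.3, -1.0, 90.5, 0.1, -0.2, -0.2]
```

View pics/w1.png

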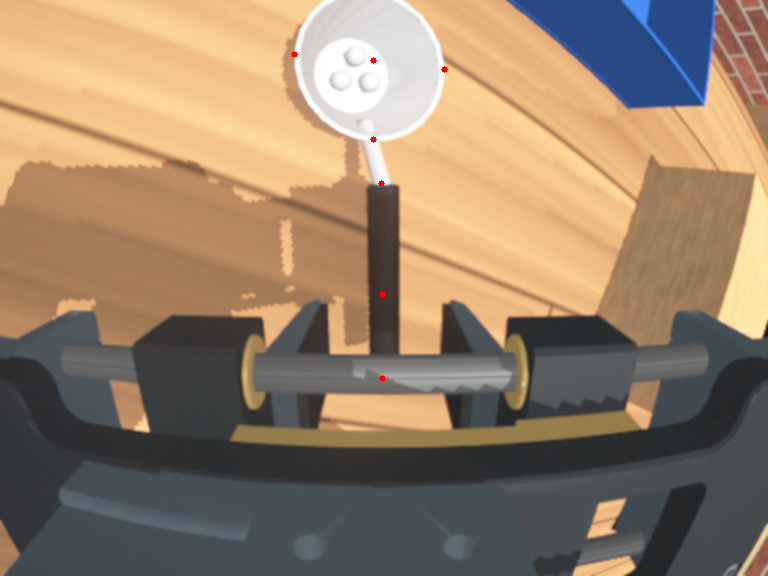

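The wrist view shows the steel cup with three balls. The predicted points lie on the rim (294 and 444, row 60) and on the bar axis (383,295), so the pose holds and I'll grasp.

```bash
python3 -m jog '[[0.5,0,-1,30,0,0,0],[0.5,0,-1,60,0,0,0],[0.5,0,-1,80,0,0,0],[0.5,0,-1,90.5,0,0,0],[0.5,0,-1,90.5,0,0,0],[0.1,0,-1,90.5,0,0,0],[0.1,0,-1,90.5,0,0,0],[0.1,0,-1,90.5,0,0,0],[0.1,0,-1,90.5,0,0,0],[0.1,0,-1,90.5,0,0,0],[0.1,0,-1,90.5,0,0,0],[0.1,0,-1,90.5,0,0,0]]'
python3 - <<'E'
from h import *
s=manip.observe(); p0,R0=s["tool_pos"],R.from_quat(s["tool_rot"])
p,r=tool(CUP,Rcup(CY,0),0);print("err",delta(p,r))
Rt=Rcup(CY,0)*TIC
print("lift 60 in tool axes",R0.inv().apply([0,0,60]).round(1))
E
```

```text
clock: 4.1
tool_pos: [0.516, -0.2263, 0.0323]
tool_rot: [0.957, 0.191, 0.044, 0.212]
wrist_force: [0.2, -1.7, 1.0]
gripper_width: 0.191
gripper_force: 30.0
err [-0.6, 0.8, -0.1, 0.0, -0.2, -0.1]
lift 60 in tool axes [  0.3  25.4 -54.4]
```

```bash
python3 -m jog '[[0.1,0,2,-5,0,0,0],[0.1,0,6,-14,0,0,0],[0.1,0,13,-27,0,0,0],[0.1,0.3,21,-45,0,0,0],[0.1,0.4,30,-64,0,0,0],[0.1,0.5,38,-82,0,0,0],[0.1,0.6,47,-100,0,0,0],[0.1,0.7,55,-118,0,0,0],[0.1,0.8,64,-136,0,0,0],[0.1,0.9,72,-154,0,0,0],[0.1,1,80,-171,0,0,0],[0.1,1,85,-181,0,0,0]]'
python3 - <<'E'
from h import *
s=manip.observe(); print(s["gripper_width"],s["wrist_force"])
p,r=tool(*cupbin(0,65,-90)); print("full",delta(p,r),p, cupbin(0,65,-90)[0])
r0=R.from_quat(s["tool_rot"]);m=R.from_rotvec((r*r0.inv()).as_rotvec()/2)*r0
print("half",delta((p+s["tool_pos"])/2,m))
im=grab("wrist"); cv2.imwrite("pics/w2.png",im[:220])
E
```

```text
clock: 5.3
tool_pos: [0.5159, -0.2263, 0.2329]
tool_rot: [0.957, 0.191, 0.044, 0.212]
wrist_force: [0.0, 0.1, -1.9]
gripper_width: 0.19
gripper_force: 30.0
0.18954125083650794 [ 0.04930659  0.06725774 -1.93388437]
full [146.4, -456.6, -200.9, -0.0, -6.3, 13.1] [0.45921716 0.290439   0.22269615] [0.58876888 0.3169876  0.189916  ]
half [73.2, -228.3, -100.5, -0.0, -3.2, 6.5]
```

View pics/w2.png

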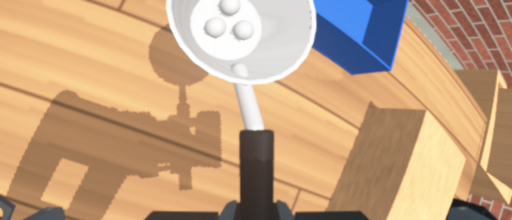

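The cup is held level with all three balls inside (215-243, rows 5-28).

```bash
python3 -m jog '[[0.1,1.5,-4.6,-2,0,-0.1,0.1],[0.1,4.4,-14,-6,0,-0.2,0.4],[0.1,10,-32,-14,0,-0.4,0.9],[0.1,16,-50,-22,0,-0.7,1.4],[0.1,23,-73,-32,0,-1,2.1],[0.1,31,-96,-42,0,-1.3,2.8],[0.1,38,-119,-52,0,-1.6,3.4],[0.1,45,-142,-62,0,-2,4],[0.1,53,-165,-72,0,-2.3,4.7],[0.1,60,-187,-82,0,-2.6,5.4],[0.1,67,-210,-92,0,-2.9,6],[0.1,73,-228,-100.5,0,-3.2,6.5]]'
python3 - <<'E'
from h import *
p,r=tool(*cupbin(0,65,-90)); print("full",delta(p,r))
E
```

```text
clock: 6.55
tool_pos: [0.4865, 0.0335, 0.2254]
tool_rot: [0.968, 0.131, 0.028, 0.214]
wrist_force: [-0.3, -0.5, -2.0]
gripper_width: 0.189
gripper_force: 30.0
full [41.9, -232.3, -105.2, -0.1, -3.0, 6.7]
```

```bash
python3 -m jog '[[0.1,2,-12,-5,0,-0.2,0.3],[0.1,6,-35,-16,0,-0.5,1],[0.1,10,-58,-26,0,-0.8,1.7],[0.1,15,-81,-37,0,-1,2.3],[0.1,19,-105,-47,0,-1.3,3],[0.1,23,-128,-58,0,-1.6,3.7],[0.1,27,-151,-68,0,-2,4.4],[0.1,31,-174,-79,0,-2.2,5],[0.1,36,-197,-89,0,-2.5,5.7],[0.1,39,-216,-98,0,-2.8,6.2],[0.1,41,-228,-103,0,-3,6.6],[0.1,42,-232,-105,0,-3,6.7]]'
python3 - <<'E'
from h import *
s=manip.observe(); p0,R0=s["tool_pos"],R.from_quat(s["tool_rot"])
for t in[(0,65,-90),(15,65,-75),(30,65,-60),(45,65,-45),(56,65,-30)]:
    p,r=tool(*cupbin(*t)); print(t,delta(p,r,p0,R0))
im=grab("top"); im2=grab("side")
o=np.hstack([cv2.resize(im[120:240,100:240],(490,420),interpolation=cv2.INTER_CUBIC),cv2.resize(im2[60:200,190:290],(300,420),interpolation=cv2.INTER_CUBIC)]);cv2.imwrite("pics/a1.png",o)
E
```

```text
clock: 7.75
tool_pos: [0.4605, 0.2892, 0.2232]
tool_rot: [0.974, 0.069, 0.016, 0.216]
wrist_force: [0.2, -0.3, -1.9]
gripper_width: 0.19
gripper_force: 30.0
(0, 65, -90) [-1.1, -1.5, -0.2, 0.0, -0.1, -0.1]
(15, 65, -75) [-1.1, -1.7, 4.9, 15.0, -0.1, -0.0]
(30, 65, -60) [-1.1, 0.5, 11.3, 30.0, -0.1, -0.0]
(45, 65, -45) [-1.2, 4.5, 19.6, 45.0, -0.1, -0.0]
(56, 65, -30) [-1.2, 7.3, 30.9, 56.0, -0.1, -0.0]
```

View pics/a1.png

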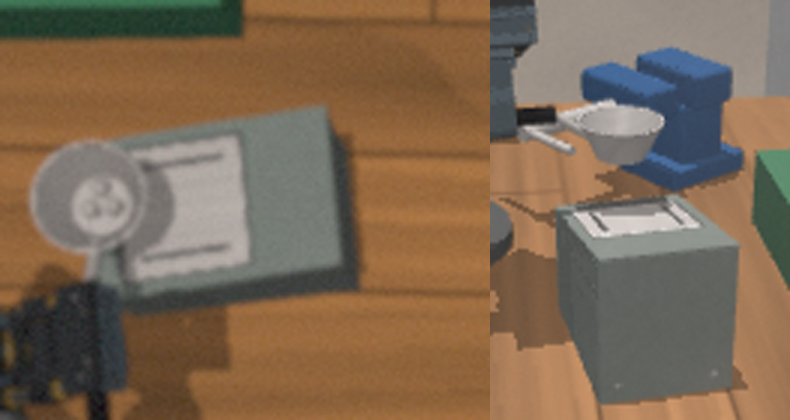

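The cup stands over the hinge side, centred across the flap, with all three balls in. Next I'll tilt it to 56°, still above the lid.

```bash
python3 -m jog '[[0.1,-1,-2,2,5,0,0],[0.1,-1,-2,3,10,0,0],[0.1,-1,-1.7,5,15,0,0],[0.1,-1,-1,7,20,0,0],[0.1,-1,-0.3,9,25,0,0],[0.1,-1,0.5,11,30,0,0],[0.1,-1,2,14,35,0,0],[0.1,-1,3,17,40,0,0],[0.1,-1,4.5,20,45,0,0],[0.1,-1,6,25,50,0,0],[0.1,-1,7,29,54,0,0],[0.1,-1,7.3,31,56,0,0]]'
python3 - <<'E'
from h import *
s=manip.observe(); p0,R0=s["tool_pos"],R.from_quat(s["tool_rot"])
for t in[(56,65,-30),(57,66,-15),(58,66,0),(60,66,6),(61,66,10),(64,66,14),(70,66,19),(78,65,24),(90,63,28),(100,61,29)]:
    p,r=tool(*cupbin(*t)); print(t,delta(p,r,p0,R0))
E
```

```text
clock: 9.05
tool_pos: [0.4619, 0.2658, 0.1981]
tool_rot: [0.961, 0.066, -0.018, -0.267]
wrist_force: [-1.1, 0.4, -2.4]
gripper_width: 0.189
gripper_force: 30.0
(56, 65, -30) [0.8, -3.2, 1.7, -0.0, -0.1, -0.2]
(57, 66, -15) [0.8, 7.6, 11.7, 1.0, -0.1, -0.2]
(58, 66, 0) [0.8, 17.6, 22.4, 2.0, -0.1, -0.2]
(60, 66, 6) [0.8, 22.0, 25.6, 4.0, -0.1, -0.2]
(61, 66, 10) [0.8, 24.8, 28.0, 5.0, -0.1, -0.2]
(64, 66, 14) [0.8, 28.1, 29.1, 8.0, -0.1, -0.2]
(70, 66, 19) [0.8, 33.2, 29.3, 14.0, -0.2, -0.1]
(78, 65, 24) [0.9, 38.6, 29.1, 22.0, -0.2, -0.1]
(90, 63, 28) [0.9, 45.1, 27.5, 34.0, -0.2, -0.1]
(100, 61, 29) [0.9, 49.6, 25.5, 44.0, -0.2, -0.1]
```

```bash
python3 -m jog '[[0.1,1,2,6,0.5,0,0],[0.1,1,7.6,11.7,1,0,0],[0.1,1,13,17,1.5,0,0],[0.1,1,17.6,22.4,2,0,0],[0.1,1,20,24,3,0,0],[0.1,1,22,25.6,4,0,0],[0.1,1,24.8,28,5,0,0],[0.1,1,24.8,28,5,0,0],[0.1,1,24.8,28,5,0,0]]'
python3 - <<'E'
from h import *
s=manip.observe(); p0,R0=s["tool_pos"],R.from_quat(s["tool_rot"]); print(s["wrist_force"].round(2))
for t in[(61,66,10),(64,66,14),(70,66,19),(78,65,24),(84,64,26),(90,63,28),(100,61,29)]:
    p,r=tool(*cupbin(*t)); print(t,delta(p,r,p0,R0))
im=grab("top"); im2=grab("side")
o=np.hstack([cv2.resize(im[120:240,100:240],(490,420),interpolation=cv2.INTER_CUBIC),cv2.resize(im2[60:200,190:290],(300,420),interpolation=cv2.INTER_CUBIC)]);cv2.imwrite("pics/a2.png",o)
E
```

```text
clock: 9.95
tool_pos: [0.4649, 0.262, 0.1626]
tool_rot: [0.949, 0.067, -0.02, -0.309]
wrist_force: [-0.8, 0.9, 0.5]
gripper_width: 0.19
gripper_force: 30.0
[-0.83  0.86  0.53]
(61, 66, 10) [-1.6, 2.9, -0.5, -0.1, -0.2, 0.0]
(64, 66, 14) [-1.6, 6.3, 0.3, 2.9, -0.2, 0.0]
(70, 66, 19) [-1.6, 11.3, -0.0, 8.9, -0.2, 0.0]
(78, 65, 24) [-1.6, 16.7, -0.6, 16.9, -0.2, 0.1]
(84, 64, 26) [-1.6, 19.7, -1.9, 22.9, -0.2, 0.1]
(90, 63, 28) [-1.6, 23.1, -2.8, 28.9, -0.2, 0.1]
(100, 61, 29) [-1.6, 27.4, -5.2, 38.9, -0.2, 0.1]
```

View pics/a2.png

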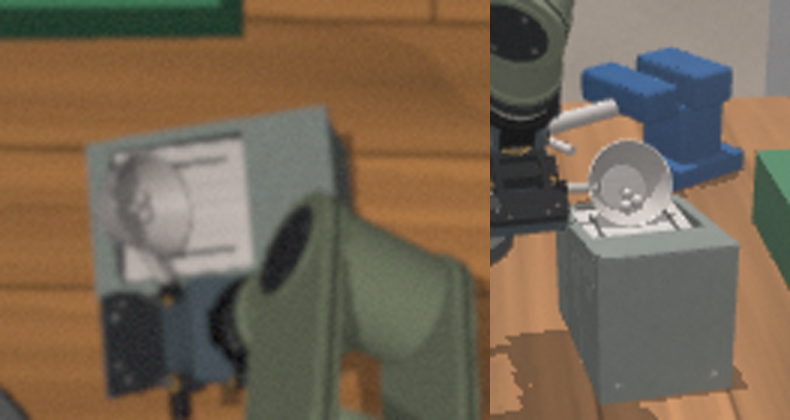

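The flap has started to open under the rim, the reaction is about 2.5 N, and the balls are still in the cup (630,195). Next I'll press deeper and tip.

```bash
python3 -m jog '[[0.1,-1.6,5,0.5,1.5,0,0],[0.1,-1.6,8,0.5,4,0,0],[0.1,-1.6,11,0.3,7,0,0],[0.1,-1.6,13,0,10,0,0],[0.1,-1.6,15,0,13,0,0],[0.1,-1.6,17,-0.5,17,0,0],[0.1,-1.6,19,-1,20,0,0],[0.1,-1.6,20,-1.9,23,0,0],[0.1,-1.6,21.5,-2.3,26,0,0],[0.1,-1.6,23,-2.8,29,0,0],[0.1,-1.6,25,-4,34,0,0],[0.1,-1.6,27.4,-5.2,39,0,0]]'
python3 - <<'E'
from h import *
s=manip.observe(); p0,R0=s["tool_pos"],R.from_quat(s["tool_rot"])
for t in[(100,61,29),(106,60,29)]:
    p,r=tool(*cupbin(*t)); print(t,delta(p,r,p0,R0))
E
```

```text
clock: 11.25
tool_pos: [0.4678, 0.2362, 0.1505]
tool_rot: [0.791, 0.057, -0.04, -0.608]
wrist_force: [-1.1, -1.6, -0.2]
gripper_width: 0.192
gripper_force: 30.0
(100, 61, 29) [-0.8, -0.4, 0.6, -0.1, -0.2, 0.3]
(106, 60, 29) [-0.8, 0.7, -2.2, 5.9, -0.2, 0.3]
```

```bash
python3 -m jog '[[0.1,-0.8,0,0,2,0,0],[0.1,-0.8,0.5,-1.5,4,0,0],[0.1,-0.8,0.7,-2,6,0,0],[0.1,-0.8,0.7,-2,6,0,0],[0.1,-0.8,0.7,-2,6,0,0],[0.1,-0.8,0.7,-2,6,0,0],[0.1,-0.8,0.7,-2,6,0,0],[0.1,-0.8,0.7,-2,6,0,0],[0.1,-0.8,0.7,-2,6,0,0],[0.1,-0.8,0.7,-2,6,0,0]]'
python3 - <<'E'
from h import *
im=grab("top"); im2=grab("side")
o=np.hstack([cv2.resize(im[120:240,100:240],(490,420),interpolation=cv2.INTER_CUBIC),cv2.resize(im2[60:200,190:290],(300,420),interpolation=cv2.INTER_CUBIC)]);cv2.imwrite("pics/a3.png",o)
s=manip.observe(); p0,R0=s["tool_pos"],R.from_quat(s["tool_rot"])
print("up30",R0.inv().apply([0,0,30]))
for t in[(106,60,29),(106,60,10),(106,60,-30),(100,60,-50),(70,62,-60),(40,65,-75),(0,65,-90)]:
    p,r=tool(*cupbin(*t)); print(t,delta(p,r,p0,R0))
E
```

```text
clock: 12.25
tool_pos: [0.4663, 0.2346, 0.1504]
tool_rot: [0.758, 0.054, -0.044, -0.648]
wrist_force: [1.9, -1.1, 1.7]
gripper_width: 0.19
gripper_force: 30.0
up30 [  0.08939204 -29.63318401  -4.67615383]
(106, 60, 29) [0.9, 0.1, -0.9, -0.0, -0.1, 0.2]
(106, 60, 10) [0.9, -18.9, -0.6, -0.0, -0.1, 0.2]
(106, 60, -30) [1.0, -58.9, 0.2, -0.0, -0.1, 0.2]
(100, 60, -50) [1.1, -79.6, 4.5, -6.0, -0.1, 0.2]
(70, 62, -60) [1.1, -87.3, 22.5, -36.0, -0.2, 0.1]
(40, 65, -75) [1.0, -90.4, 35.8, -66.0, -0.2, 0.1]
(0, 65, -90) [1.0, -80.3, 44.4, -106.0, -0.2, 0.0]
```

View pics/a3.png

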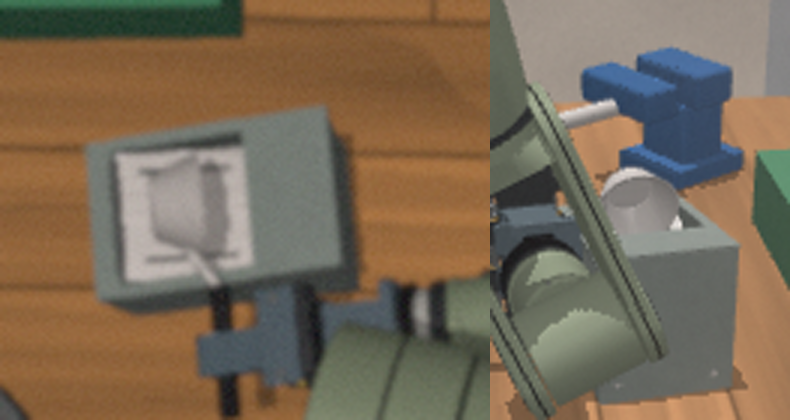

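The flap is open, the cup lies on its side over it with its mouth to bin -y, and no ball is left on the flap or in the visible part of the cup. Next I'll lift out and untilt.

```bash
python3 -m jog '[[0.1,1,-8,-0.8,0,0,0],[0.1,1,-19,-0.6,0,0,0],[0.1,1,-32,-0.4,0,0,0],[0.1,1,-46,0,0,0,0],[0.1,1,-59,0,0,0,0],[0.1,1,-72,3,-3,0,0],[0.1,1,-80,4.5,-6,0,0],[0.1,1,-82,9,-13,0,0],[0.1,1,-84,14,-20,0,0],[0.1,1,-86,18,-28,0,0],[0.1,1,-87,22.5,-36,0,0],[0.1,1,-87,22.5,-36,0,0]]'
python3 - <<'E'
from h import *
im=grab("top"); im2=grab("side")
o=np.hstack([cv2.resize(im[120:240,100:240],(490,420),interpolation=cv2.INTER_CUBIC),cv2.resize(im2[60:200,190:290],(300,420),interpolation=cv2.INTER_CUBIC)]);cv2.imwrite("pics/a4.png",o)
s=manip.observe(); p0,R0=s["tool_pos"],R.from_quat(s["tool_rot"])
for t in[(70,62,-60),(40,65,-75),(20,65,-80),(0,65,-90)]:
    p,r=tool(*cupbin(*t)); print(t,delta(p,r,p0,R0))
E
```

```text
clock: 13.55
tool_pos: [0.4615, 0.2725, 0.2373]
tool_rot: [0.921, 0.069, -0.022, -0.382]
wrist_force: [-0.2, 0.8, -1.2]
gripper_width: 0.193
gripper_force: 30.0
(70, 62, -60) [1.4, 0.5, -0.3, -0.1, -0.1, 0.2]
(40, 65, -75) [1.4, -9.8, 8.6, -30.1, -0.1, 0.1]
(20, 65, -80) [1.4, -8.0, 17.8, -50.1, -0.1, 0.1]
(0, 65, -90) [1.4, -6.6, 21.5, -70.1, -0.2, 0.1]
```

View pics/a4.png

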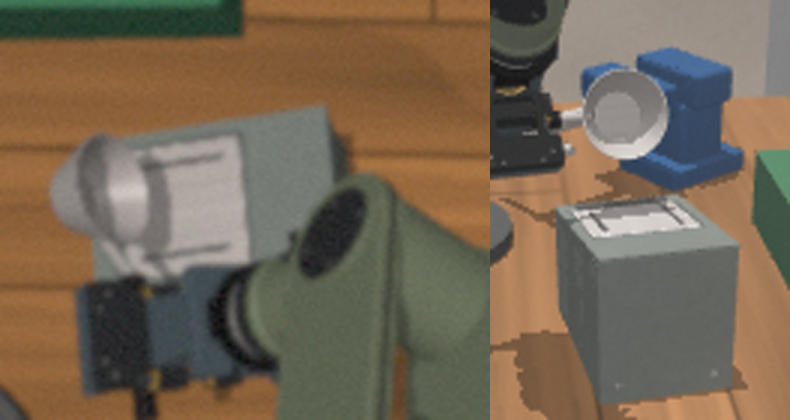

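The cup is empty and the flap is shut flush. Next I'll level the cup and carry it back to its old spot.

```bash
python3 -m jog '[[0.1,1.4,-2,2,-6,0,0],[0.1,1.4,-4,4,-13,0,0],[0.1,1.4,-7,6,-21,0,0],[0.1,1.4,-9.8,8.6,-30,0,0],[0.1,1.4,-9,13,-38,0,0],[0.1,1.4,-8,17.8,-46,0,0],[0.1,1.4,-8,19,-54,0,0],[0.1,1.4,-7,20,-62,0,0],[0.1,1.4,-6.6,21.5,-68,0,0],[0.1,1.4,-6.6,21.5,-70,0,0],[0.1,1.4,-6.6,21.5,-70,0,0]]'
python3 - <<'E'
from h import *
p,r=tool(CUP+[0,0,.2],Rcup(CY,0)); print(delta(p,r))
E
```

```text
clock: 14.75
tool_pos: [0.4597, 0.2894, 0.2194]
tool_rot: [0.974, 0.069, 0.013, 0.217]
wrist_force: [0.2, -0.6, -2.8]
gripper_width: 0.19
gripper_force: 30.0
[-16.7, 476.0, 208.0, 0.0, 6.4, -13.1]
```

```bash
python3 -m jog '[[0.1,-1,12,5,0,0.2,-0.3],[0.1,-2,40,17,0,0.5,-1],[0.1,-3,80,35,0,1,-2],[0.1,-4,120,52,0,1.6,-3.3],[0.1,-6,160,70,0,2.1,-4.4],[0.1,-7,200,87,0,2.7,-5.5],[0.1,-8,240,105,0,3.2,-6.6],[0.1,-10,280,122,0,3.8,-7.7],[0.1,-11,320,140,0,4.3,-8.8],[0.1,-13,360,157,0,4.8,-9.9],[0.1,-14,400,175,0,5.4,-11],[0.1,-15,425,186,0,5.7,-11.7]]'
python3 - <<'E'
from h import *
p,r=tool(CUP+[0,0,.2],Rcup(CY,0)); print(delta(p,r))
p,r=tool(CUP+[0,0,.02],Rcup(CY,0)); print(delta(p,r))
E
```

```text
clock: 15.95
tool_pos: [0.5076, -0.1761, 0.2339]
tool_rot: [0.96, 0.175, 0.042, 0.213]
wrist_force: [0.5, 0.8, -1.9]
gripper_width: 0.191
gripper_force: 30.0
[-10.6, 45.4, 22.4, 0.1, 0.4, -1.8]
[-11.7, -31.0, 185.4, 0.1, 0.4, -1.8]
```

```bash
python3 -m jog '[[0.1,-5,22,11,0,0.2,-1],[0.1,-10.6,44,24,0,0.4,-1.8],[0.1,-10.7,39,36,0,0.4,-1.8],[0.1,-10.8,30,55,0,0.4,-1.8],[0.1,-11,20,77,0,0.4,-1.8],[0.1,-11,9,99,0,0.4,-1.8],[0.1,-11.3,-1,121,0,0.4,-1.8],[0.1,-11.5,-11,143,0,0.4,-1.8],[0.1,-11.6,-21,164,0,0.4,-1.8],[0.1,-11.7,-28,179,0,0.4,-1.8],[0.1,-11.7,-31,185.4,0,0.4,-1.8],[0.1,-11.7,-31,185.4,0,0.4,-1.8]]'
python3 - <<'E'
from h import *
s=manip.observe(); p0,R0=s["tool_pos"],R.from_quat(s["tool_rot"])
for z in(.02,.01,.003,.001,0.):
  p,r=tool(CUP+[0,0,z],Rcup(CY,0)); print(z,delta(p,r,p0,R0))
c=cam("side"); im=grab("side"); cv2.imwrite("pics/s5.png",cv2.resize(im[200:300,180:320],(700,500),interpolation=cv2.INTER_CUBIC))
E
```

```text
clock: 17.15
tool_pos: [0.5171, -0.2225, 0.0511]
tool_rot: [0.957, 0.193, 0.042, 0.212]
wrist_force: [-0.6, 0.6, -1.3]
gripper_width: 0.192
gripper_force: 30.0
0.02 [-3.1, 4.1, 0.1, -0.0, 0.0, 0.2]
0.01 [-3.1, -0.1, 9.2, -0.0, 0.0, 0.2]
0.003 [-3.0, -3.0, 15.5, -0.0, 0.0, 0.2]
0.001 [-3.0, -3.9, 17.3, -0.0, 0.0, 0.2]
0.0 [-3.0, -4.3, 18.2, -0.0, 0.0, 0.2]
```

View pics/s5.png

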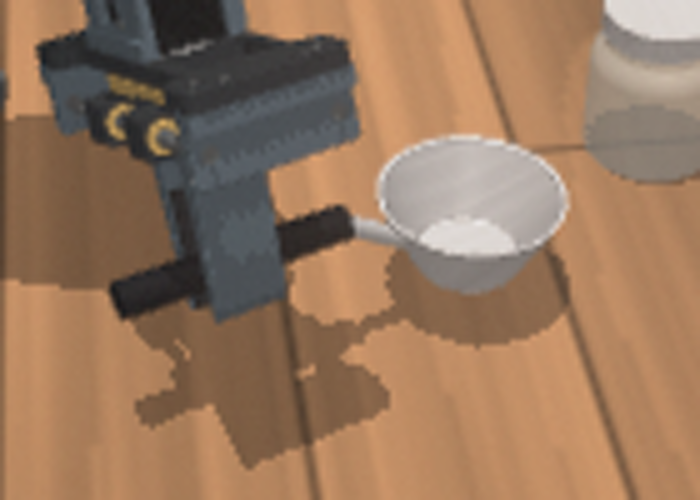

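The cup hangs upright and empty about 19 mm above the bench, so I'll lower and release it.

```bash
python3 -m jog '[[0.1,0,-2,5,0,0,0],[0.1,0,-4,9,0,0,0],[0.1,0,-6,12.5,0,0,0],[0.1,0,-7,15,0,0,0],[0.1,0,-7.7,16.4,0,0,0],[0.1,0,-7.8,16.8,0,0,0],[0.1,0,-7.8,16.8,0,0,0],[0.1,0,-7.8,16.8,0,0,0]]'
```

```text
clock: 18.0
tool_pos: [0.5189, -0.2223, 0.0334]
tool_rot: [0.957, 0.193, 0.043, 0.213]
wrist_force: [-2.3, 0.1, 1.1]
gripper_width: 0.19
gripper_force: 30.0
```

```bash
python3 -m jog '[[0.25,0,0,0,0,0,0],[0.35,0,0,0,0,0,0],[0.5,0,0,0,0,0,0],[0.5,0,0,0,0,0,0],[0.5,0,0,0,0,0,0],[0.5,0,0,-10,0,0,0],[0.5,0,0,-30,0,0,0],[0.5,0,0,-60,0,0,0],[0.5,0,0,-100,0,0,0],[0.5,0,0,-140,0,0,0],[0.5,0,0,-150,0,0,0],[0.5,0,0,-150,0,0,0]]'
python3 - <<'E'
from h import *
im=grab("top",); im2=grab("side")
o=np.hstack([cv2.resize(im[80:330,100:400],(440,367)),cv2.resize(im2[110:330,130:350],(360,367))]);cv2.imwrite("pics/f.png",o)
E
```

```text
clock: 19.2
tool_pos: [0.495, -0.1631, 0.1712]
tool_rot: [0.957, 0.193, 0.045, 0.213]
wrist_force: [-0.2, 0.1, -0.6]
gripper_width: 0.5
gripper_force: 0.0
```

View pics/f.png

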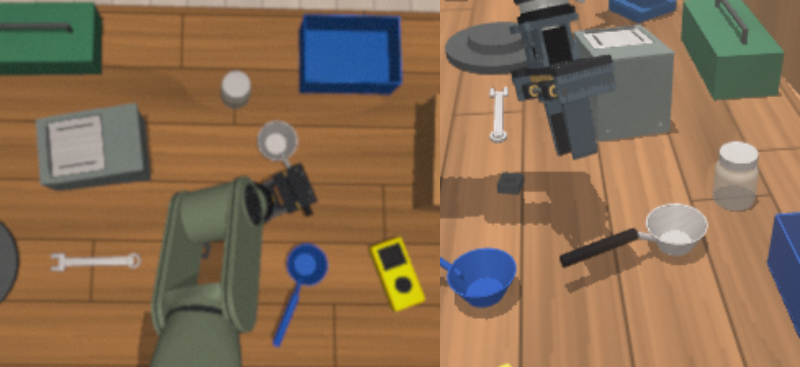

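The empty cup stands upright and free at (277,140), the flap is shut, and nothing else has moved.

```bash
python3 -m jog '[[0.5,0,0,0,0,0,0],[0.5,0,0,0,0,0,0],[0.5,0,0,0,0,0,0],[0.5,0,0,0,0,0,0],[0.5,0,0,0,0,0,0]]' | head -1; python3 -c "
from plant import manip
print(manip.close_job())"
```

```text
clock: 19.8
the job is handed in; nothing more can be done
None
```

The job is handed in after 19.8 s: the balls were tipped through the flap (the cup came out empty and none lay on the flap or bench, though the inside of the bin wasn't seen), the flap is shut, and the cup stands upright and released near its old spot.

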